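# Put the dusted altar things back on their matching pads

## Robot

A 7-joint arm with a two-finger parallel gripper is mounted at the origin on the work surface. World frame = base frame: x ahead of the robot, y to its left, z up, the work surface at z = 0. Lengths are in m, angles in rad, forces in N, time in s.
With the tool pointing down it reaches from about 0.4 to 0.85 m from the base axis. Payload 10.4 kg.
Tool frame: the origin (TCP) lies midway between the tips of the shut fingers; the grasp point (between the pads) lies r.grasp_offset behind it (r.grasp_offset is the distance from the TCP to the grasp point, in m); z points along the fingers, y is the line along which they close (so a half turn about z gives the same grasp; the last joint's range is limited). The gripper opens to 87 mm and grips with 3 to 60 N. Pads are 19 mm wide; open, the fingers measure 117 mm over their backs; the gripper's body (75 mm by 190 mm) begins 51 mm behind the grasp point.
Start: joints at [-1.193, 0.332, -0.065, 1.46, 0.022, 1.35, -0.088], TCP at [0.244, 0.575, 0.223] pointing down, gripper open.
Joint ranges: [-2.6, 2.6], [-0.5, 2.12], [-1.47, 1.34], [0.16, 2.42], [-1.27, 4.41], [0.06, 2.06], [-2.6, 2.6]. Speed limits (rad/s): [2.22, 2.22, 2.79, 2.79, 3.14, 3.14, 3.14].

## Interface

Orientations are given as a unit quaternion [x, y, z, w].
In Python, from bench import status, read_camera, camera_model, r gives the robot as it stands.
- The arm moves only by the tool arm_command, never from a script. Its argument "increments" is a list of rows, each a list of 3 entries, a list of its own where there are three numbers: the shift along the tool's x, y, z normalised to -1 to 1, where 1 is 0.05 m, then the turn, a rotation vector about the tool's x, y, z normalised to -1 to 1, where 1 is 5 degrees, then the opening in per cent of the stroke, from 0 (shut) to 100 (fully open). A call has 1 to 5 rows; each row shifts and turns the commanded pose from where the row before left it, along the tool's axes as they then stand; what a row does not reach is not made up. A row lasts 1/10 s, in which the tool goes at most 50 mm and 8.59 degrees, less where a joint would pass 70% of its speed; a pose out of reach is approached as far as the arm can. A call with a number of a shift or a turn outside -1 to 1 is refused whole. A call with a gripper value outside its range is refused whole. The fingers move at their own pace and stop on an object; "grip_force" is the grip in N (left out, the last holds). Time passes only in rows, so rows that do not move let the fingers close. It gives the time, the measured TCP pose, the force, the opening and the grip force at its end, in the units of the state.
- status.sense(): the state, without advancing time (a new reading comes with each control period).
- read_camera(name): name is "scene" or "side" or "wrist"; returns (picture, depth): 400x640x3 uint8, red, green, blue; 400x640 float32, m along the optical axis (not along the pixel's ray), 0 where there is no reading.
- camera_model(name): a dict with "intrinsics" (3x3 intrinsics, pixels), "k1" (the pictures are not rectified: a ray, as slopes to the right and down, at radius r is drawn at 1 + k1 r^2 times it, then the intrinsics apply), "R" (3x3) and "t" (3): a world point X has camera coordinates R X + t. Camera axes: x right, y down, z forward; pixel columns grow to the right and rows downward; lengths in m; the calibration is good to about 2 mm. A picture is of the moment at which its call begins: read the wrist's pose just before it. camera_model takes no time and is no camera call; for the wrist camera it gives the pose at the moment of the call.
- r.sign_off(): hands the job in; it is judged then, once.
The state is a dict: "time": time; "joint_pos": joint angles; "qd": joint speeds; "joint_efforts": joint torques, N m; "eef_pos": TCP position; "tcp_rot": TCP orientation; "contact_force": force on the tool from outside, world axes, zero at the start; "moment": the same for the moment, N m; "gripper_width": finger opening in m; "grasp_force": force on a finger pad.
Only numpy, scipy, OpenCV 4.12 (cv2) and the standard library are available. Lean on these libraries where they do the work, as an engineer would, in place of code of your own. Each camera call takes 0.05 s, during which the arm holds its last target. There are 200 camera calls.

## Task

The altar things have been dusted and stand in front of the teak shelf: put each of the four back on the cork pad cut to the outline of its foot, the steel cup on the large round one, the bud vase on the small round one, the candle holder on the square one and the Buddha figure on the oblong one. Each must stand upright in the middle of its pad, with the square and oblong feet in line with their pads. Set the things down without dropping them or knocking any over, and leave the incense bowl and the red tray where they are.

Things in the scene. Friction and masses are not known exactly. Their poses are not given: they have to be found in the camera images.
- cup: Stainless steel cup, open at the top, standing upright: round foot 56 mm across, rim 60 mm across, 70 mm tall, wall 3 mm, about 0.12 kg. Origin at the centre of its underside, z up. Can be gripped across the outside.
- vase: Clear glass bud vase, upright: round foot 40 mm across, straight round body 44 mm across from 6 to 52 mm above its foot, narrowing to a neck 20 mm across at 82 mm and a lip 28 mm across at 90 mm (its top); about 0.15 kg. Origin at the centre of its underside, z up.
- candle_holder: White ceramic candle holder, upright: square foot 56 x 56 mm and 12 mm thick, square stem 22 x 22 mm (sides parallel to the foot's) from 12 to 64 mm up, round top plate 40 mm across from 64 to 75 mm; about 0.2 kg. Origin at the centre of its underside, x and y parallel to the foot's sides, z up.
- buddha: Gilded resin seated Buddha figure, upright: oblong plinth 50 mm (its x) by 78 mm (its y) and 12 mm thick, crossed legs up to 28 mm, torso 30 mm deep (x) by 38 mm wide (y; 67 mm over the arms) from 28 to 76 mm up, head and topknot to 106 mm; about 0.25 kg. Origin at the centre of the plinth's underside; x runs from its front to its back, y across the shoulders, z up. Easily gripped front to back on the torso at about 56 mm up.
- pad_large_round: Pad for the cup. Flat cork pad 4 mm thick, fixed on the dark teak shelf board (board top 18 mm above the table top); origin at the centre of its underside, so its top is 4 mm above the origin and 22 mm above the table. Round, 68 mm across.
- pad_small_round: Pad for the bud vase. Flat cork pad 4 mm thick, fixed on the dark teak shelf board (board top 18 mm above the table top); origin at the centre of its underside, so its top is 4 mm above the origin and 22 mm above the table. Round, 52 mm across.
- pad_square: Pad for the candle holder. Flat cork pad 4 mm thick, fixed on the dark teak shelf board (board top 18 mm above the table top); origin at the centre of its underside, so its top is 4 mm above the origin and 22 mm above the table. Square, 68 x 68 mm, x and y parallel to its sides.
- pad_oblong: Pad for the Buddha figure. Flat cork pad 4 mm thick, fixed on the dark teak shelf board (board top 18 mm above the table top); origin at the centre of its underside, so its top is 4 mm above the origin and 22 mm above the table. Oblong, 62 mm (its x) by 90 mm (its y). The figure may face either way along it.
- incense_bowl: Bystander: white ceramic incense bowl, loose, 100 mm across and 60 mm tall, near the shelf's left end. Origin at the centre of its underside. To be left where it is.
- tray: Bystander: red plastic offering tray, loose, 170 (x) by 120 (y) by 25 mm, near the shelf's right end. Origin at the centre of its underside. To be left where it is. (Unlisted: a fixed white lamp switch, 34 x 60 mm and 40 mm tall with its toggle, stands on the middle of the shelf's far edge.)
There are look-alikes about, which are no part of the job. Leave any purple look-alike of the candle_holder alone.

How it is judged:
By the outcome, as a careful person would: the job done as asked, in the order asked, and still so for the second after the job is handed in, with the robot touching nothing.
It also fails if it takes over 118 s, if anything falls off the work surface, if the arm or the gripper's body presses on something with over 40 N, if the wrist force passes 120 N, or if a joint passes its speed limit or range.

## Working session

There is one attempt and no reset: what is moved stays moved. The work goes in short steps, Python scripts to look and compute and a tool call to move; the robot and the scene stay as the last step left them, time stands still between calls to the robot, and variables do not carry over. Pictures are saved under pics/ and viewed, at most 14 in all, crops included, and the job is handed in when it is done.

Besides the shell and the picture viewer there is one more tool, called after "Call:" in YAML: its name, and indented under it one key for each argument. arm_command: Moves the arm, as the interface text tells. Scaled input: -1 to 1 covers 0.05 m each way for a shift and 5 degrees each way for a turn. Its arguments: {"type":"object","properties":{"increments":{"type":"array","items":{"type":"array"}},"grip_force":{"type":"number"}},"required":["increments"]}

```bash
ls; mkdir -p pics
cat > h.py <<'E'
import numpy as np, cv2
from bench import status, read_camera, camera_model, r
def ray(m,u,v):
    K=np.array(m["intrinsics"]);R=np.array(m["R"]);t=np.array(m["t"])
    x=(u-K[0,2])/K[0,0];y=(v-K[1,2])/K[1,1]
    rd=np.hypot(x,y);s=rd
    for _ in range(20): s=rd/(1+m["k1"]*s*s)
    f=s/rd if rd>0 else 1
    return -R.T@t, R.T@np.array([x*f,y*f,1.0])
def onplane(m,u,v,z):
    o,d=ray(m,u,v); return o+d*(z-o[2])/d[2]
def cloud(m,dep):
    K=np.array(m["intrinsics"]);R=np.array(m["R"]);t=np.array(m["t"])
    v,u=np.mgrid[:dep.shape[0],:dep.shape[1]]
    x=(u-K[0,2])/K[0,0];y=(v-K[1,2])/K[1,1];rd=np.hypot(x,y);s=rd.copy()
    for _ in range(20): s=rd/(1+m["k1"]*s*s)
    f=s/np.maximum(rd,1e-9)
    P=np.stack([x*f*dep,y*f*dep,dep],-1)
    P=(P-t)@R
    P[dep<=0]=np.nan
    return P
E
python3 - <<'E'
from h import *
s=status.sense();print(s);print(r.grasp_offset)
for n in("scene","side","wrist"):
    m=camera_model(n);p,d=read_camera(n)
    np.savez(f"{n}0.npz",p=p,d=d,**m)
    cv2.imwrite(f"pics/{n}0.png",p[...,::-1]);print(n,m)
E
```

```text
pics
{'time': 0.0, 'joint_pos': array([-1.19259813,  0.33286698, -0.06473374,  1.46097237,  0.02159356,
        1.34991136, -0.08850112]), 'qd': array([ 0.0003039 ,  0.0002955 ,  0.00042898,  0.00105845,  0.00152099,
        0.00032487, -0.00054224]), 'joint_efforts': array([-1.01840549e-03, -6.23243093e+01,  2.42948957e-02, -3.89906931e+01,
       -6.13171631e-02,  3.97078204e-02,  1.19198398e-04]), 'eef_pos': array([0.24367293, 0.57509947, 0.22174226]), 'tcp_rot': array([ 1.99035413e-01,  9.79992025e-01, -7.21425381e-04, -1.19742061e-04]), 'contact_force': array([ 0.57772831, -0.62181612,  0.01947768]), 'moment': array([ 0.00110243, -0.04068227, -0.06825259]), 'grasp_force': 0.0, 'gripper_width': 0.08693960340138235}
0.0187
scene {'intrinsics': array([[389.52767938,   0.        , 324.26272047],
       [  0.        , 389.52767938, 198.38033186],
       [  0.        ,   0.        ,   1.        ]]), 'k1': -0.09216095238539908, 'R': array([[ 0.16248802,  0.98670634,  0.00287182],
       [ 0.63105718, -0.10168241, -0.76904325],
       [-0.75852784,  0.1267726 , -0.63919029]]), 't': arra
[... 156 characters left out ...]
0904687],
       [  0.        ,   0.        ,   1.        ]]), 'k1': -0.013245087663226079, 'R': array([[-0.94885165, -0.31502786,  0.02092824],
       [-0.19823182,  0.54285064, -0.81609885],
       [ 0.24573296, -0.77850538, -0.57753327]]), 't': array([0.49032737, 0.14698138, 1.2895314 ])}
wrist {'intrinsics': array([[327.14589857,   0.        , 315.14620956],
       [  0.        , 327.14589857, 198.38412807],
       [  0.        ,   0.        ,   1.        ]]), 'k1': -0.05687695753472427, 'R': array([[ 0.38983864,  0.92088064, -0.00216475],
       [ 0.87736514, -0.37070097,  0.30464932],
       [ 0.27974318, -0.12066335, -0.95246213]]), 't': array([-0.62481529, -0.03949309,  0.39234025])}
```

View pics/scene0.png

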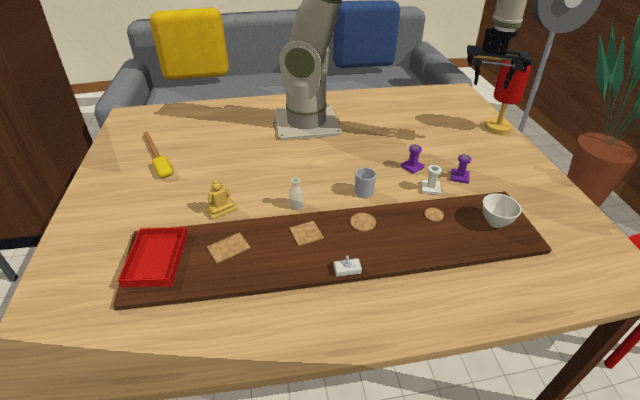

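View pics/side0.png

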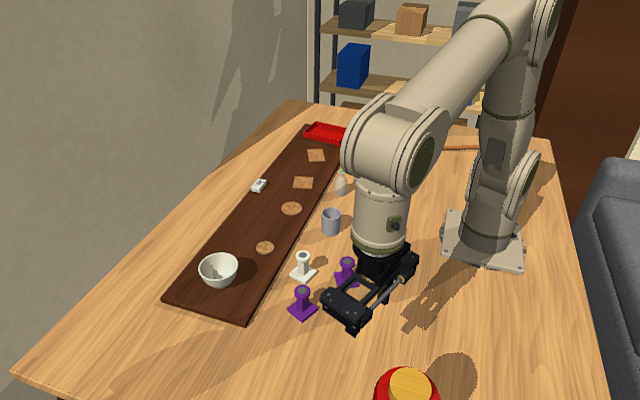

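Scene view: candle-holder candidates are white (432,180), purple (413,158) and purple (461,168); I choose the white one. The others are the Buddha (220,200), vase (296,194) and cup (365,183). The pads are oblong (229,247), square (306,232), large round (363,221) and small round (434,214). In the side view the white holder is at (303,267) and the purple ones are at (346,270) and (302,302).

Run:
```python
from h import *
for n in("scene","side"):
    f=np.load(f"{n}0.npz");p=f["p"];d=f["d"];m=dict(intrinsics=f["intrinsics"],k1=float(f["k1"]),R=f["R"],t=f["t"])
    P=cloud(m,d);print(n,"table z",np.nanmedian(P[200:215,560:575,2]) if n=="scene" else np.nanmedian(P[340:360,120:160,2]))
    hsv=cv2.cvtColor(p,cv2.COLOR_RGB2HSV)
    # pads
    seeds=dict(obl=(229,247),sq=(306,232),lr=(363,221),sr=(434,214)) if n=="scene" else dict(obl=(316,155),sq=(303,182),lr=(291,208),sr=(265,247))
    for k,(u,v) in seeds.items():
        lab=p.astype(int); mask=((lab.sum(-1)>250)&(abs(P[...,2]-.022)<.02)).astype(np.uint8)
        nl,L=cv2.connectedComponents(mask); c=(L==L[v,u]).astype(np.uint8)
        cn=max(cv2.findContours(c,0,1)[0],key=cv2.contourArea)[:,0]
        w=np.array([onplane(m,a,b,.022)[:2] for a,b in cn])
        (cx,cy),(a,b),th=cv2.minAreaRect((w*1000).astype(np.float32))
        ys,xs=np.nonzero(c); wm=np.array([onplane(m,a,b,.022)[:2] for a,b in zip(xs,ys)]).mean(0)
        print(k,L[v,u],len(xs),"rect",np.round([cx,cy,a,b,th],1),"mean",np.round(wm*1000,1))
    obj=dict(bud=(220,200),vase=(296,194),cup=(365,183),ch=(432,180),p1=(413,158),p2=(461,168),bowl=(500,208),tray=(155,256),lamp=(347,267)) if n=="scene" else dict(cup=(331,222),ch=(303,267),vase=(341,185),bowl=(218,270),p1=(346,270),p2=(302,302))
    mask=((P[...,2]>.03)&(P[...,2]<.13)&(P[...,0]>.2)&(P[...,0]<.95)).astype(np.uint8)
    nl,L=cv2.connectedComponents(mask)
    for k,(u,v) in obj.items():
        q=P[(L==L[v,u])];
        if L[v,u]==0: q=P[v-4:v+5,u-4:u+5].reshape(-1,3)
        q=q[~np.isnan(q[:,0])]
        print(k,L[v,u],len(q),np.round(1000*np.nanpercentile(q,[2,98],axis=0)).tolist())
```

```text
scene table z -0.0009107635476096115
obl 1586 743 rect [ 637.9 -275.3   68.4   92.3   24.8] mean [ 638.7 -276.1]
sq 1513 547 rect [617.7 -79.2  73.6  70.1  13.9] mean [618.5 -79.2]
lr 1441 385 rect [599.7  74.4  68.6  70.5  51.3] mean [600.3  74.4]
sr 1391 216 rect [602.9 273.   51.3  55.2  57.7] mean [603.3 272.9]
bud 12 386 [[459.0, -327.0, 32.0], [489.0, -277.0, 102.0]]
vase 11 290 [[471.0, -109.0, 32.0], [503.0, -71.0, 91.0]]
cup 9 406 [[424.0, 87.0, 31.0], [483.0, 142.0, 70.0]]
ch 8 191 [[453.0, 300.0, 33.0], [488.0, 336.0, 77.0]]
p1 2 171 [[334.0, 282.0, 32.0], [368.0, 318.0, 77.0]]
p2 3 175 [[412.0, 414.0, 32.0], [447.0, 451.0, 78.0]]
bowl 13 961 [[612.0, 384.0, 31.0], [702.0, 476.0, 78.0]]
tray 0 79 [[626.0, -466.0, 18.0], [656.0, -443.0, 24.0]]
lamp 15 328 [[736.0, -28.0, 31.0], [769.0, 29.0, 53.0]]
side table z -0.002674700788517827
obl 36 203 rect [ 633.3 -269.9   62.6   98.3   25.4] mean [ 632.9 -268.4]
sq 46 231 rect [613.  -74.3  68.4  76.3  14.5] mean [613.  -73.1]
lr 53 229 rect [596.7  77.4  64.8  69.3  20.7] mean [595.7  79.5]
sr 106 190 rect [598.4 278.1  48.7  54.8  23.8] mean [599.1 277.2]
cup 7 345 [[423.0, 87.0, 31.0], [478.0, 146.0, 67.0]]
ch 8 219 [[448.0, 305.0, 31.0], [484.0, 339.0, 74.0]]
vase 5 177 [[459.0, -98.0, 31.0], [498.0, -64.0, 88.0]]
bowl 0 81 [[662.0, 399.0, 23.0], [682.0, 420.0, 42.0]]
p1 10 222 [[331.0, 287.0, 32.0], [365.0, 322.0, 74.0]]
p2 11 261 [[407.0, 419.0, 31.0], [442.0, 454.0, 74.0]]
```

View pics/wrist0.png

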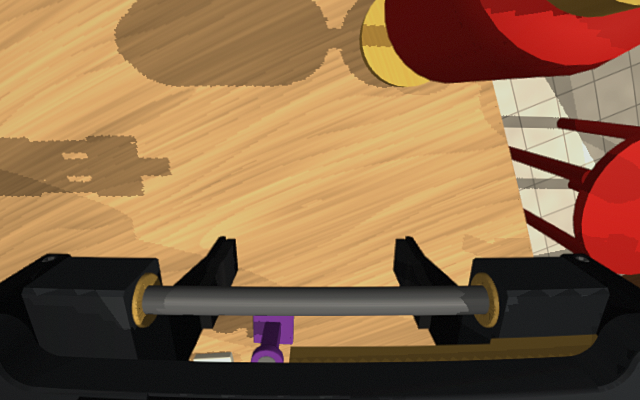

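Call:
arm_command:
  increments:
    - [[-0.758, -0.367, -0.107], [0, 0, 0], 100]
    - [[-0.758, -0.367, -0.107], [0, 0, 0], 100]
    - [[-0.758, -0.367, -0.107], [0, 0, 0], 100]
    - [[-0.758, -0.367, -0.107], [0, 0, 0], 100]
    - [[-0.758, -0.367, -0.107], [0, 0, 0], 100]

```text
time: 0.65
eef_pos: [0.3834, 0.4155, 0.2494]
tcp_rot: [0.199, 0.98, -0.0, -0.0]
contact_force: [1.2, 0.1, -0.2]
gripper_width: 0.0868
grasp_force: 0.0
```

Call:
arm_command:
  increments:
    - [[-0.758, -0.367, -0.107], [0, 0, 0], 100]
    - [[-0.758, -0.367, -0.107], [0, 0, 0], 100]
    - [[-0.758, -0.367, -0.107], [0, 0, 0], 100]
    - [[-0.758, -0.367, -0.107], [0, 0, 0], 100]
    - [[-0.758, -0.367, -0.107], [0, 0, 0], 100]

```text
time: 1.15
eef_pos: [0.522, 0.2572, 0.2762]
tcp_rot: [0.199, 0.98, 0.0, -0.0]
contact_force: [0.9, -0.1, 0.4]
gripper_width: 0.0872
grasp_force: 0.0
```

Call:
arm_command:
  increments:
    - [[-0.758, -0.367, -0.107], [0, 0, 0], 100]
    - [[-0.758, -0.367, -0.107], [0, 0, 0], 100]
    - [[-0.758, -0.367, -0.107], [0, 0, 0], 100]
    - [[-0.758, -0.367, -0.107], [0, 0, 0], 100]
    - [[-0.758, -0.367, -0.107], [0, 0, 0], 100]

```text
time: 1.65
eef_pos: [0.6607, 0.099, 0.3028]
tcp_rot: [0.199, 0.98, -0.0, -0.0]
contact_force: [0.2, 0.3, -0.6]
gripper_width: 0.087
grasp_force: 0.0
```

Call:
arm_command:
  increments:
    - [[0, 0, 0], [0, 0, -0.92], 100]
    - [[0, 0, 0], [0, 0, -0.92], 100]
    - [[0, 0, 0], [0, 0, -0.92], 100]
    - [[0, 0, 0], [0, 0, -0.92], 100]
    - [[0, 0, 0], [0, 0, -0.92], 100]

```text
time: 2.15
eef_pos: [0.6598, 0.1003, 0.3023]
tcp_rot: [-0.002, 1.0, -0.0, -0.0]
contact_force: [0.9, 0.8, -0.3]
gripper_width: 0.0872
grasp_force: 0.0
```

Call:
arm_command:
  increments:
    - [[0, 0, 0], [0, 0, 0], 100]
    - [[0, 0, 0], [0, 0, 0], 100]

```text
time: 2.35
eef_pos: [0.6598, 0.1002, 0.3025]
tcp_rot: [0.001, 1.0, 0.0, -0.0]
contact_force: [0.0, 0.6, -0.0]
gripper_width: 0.0873
grasp_force: 0.0
```

Run:
```python
from h import *
s=status.sense();print({k:np.round(s[k],4) for k in('time','eef_pos','tcp_rot','joint_pos','contact_force')})
m=camera_model("wrist");p,d=read_camera("wrist")
np.savez("wrist1.npz",p=p,d=d,**m);cv2.imwrite("pics/wrist1.png",p[...,::-1])
```

```text
{'time': np.float64(2.35), 'eef_pos': array([0.6598, 0.1002, 0.3025]), 'tcp_rot': array([ 9.e-04,  1.e+00,  0.e+00, -2.e-04]), 'joint_pos': array([-0.3941,  0.4072,  0.2555,  1.2125, -0.1004,  1.5343,  1.4141]), 'contact_force': array([ 0.0443,  0.6425, -0.0095])}
```

View pics/wrist1.png

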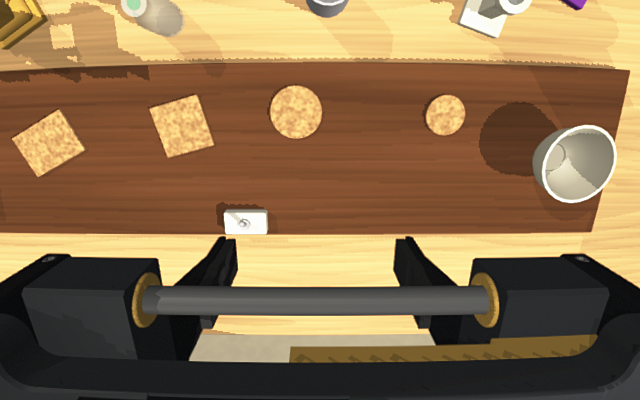

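```bash
cat >> h.py <<'E'
def load(fn):
    f=np.load(fn);return f["p"],f["d"],dict(intrinsics=f["intrinsics"],k1=float(f["k1"]),R=f["R"],t=f["t"])
def comp(mask,u,v):
    n,L=cv2.connectedComponents(mask.astype(np.uint8)); return (L==L[v,u]).astype(np.uint8)
def rect(m,c,z):
    cn=max(cv2.findContours(c,0,1)[0],key=cv2.contourArea)[:,0]
    w=np.array([onplane(m,a,b,z)[:2] for a,b in cn])*1000
    ys,xs=np.nonzero(c); wm=np.array([onplane(m,a,b,z)[:2] for a,b in zip(xs,ys)]).mean(0)*1000
    return np.round(np.r_[sum(cv2.minAreaRect(w.astype(np.float32))[:2],()),cv2.minAreaRect(w.astype(np.float32))[2],wm],1)
E
python3 - <<'E'
from h import *
p,d,m=load("wrist1.npz");P=cloud(m,d)
cork=p[...,0].astype(int)+p[...,1]>300
for k,(u,v) in dict(obl=(48,143),sq=(181,126),lr=(296,112),sr=(445,115)).items():
    c=comp(cork,u,v);print(k,c.sum(),rect(m,c,.022),"z",np.nanmedian(P[...,2][c>0]),"depth mean",np.round(1000*np.nanmean(P[c>0],0)))
print("table",np.nanmedian(P[45:55,300:420,2]),"shelf",np.nanmedian(P[170:190,300:420,2]))
E
```

```text
obl 2632 [ 638.2 -277.3   63.    91.8   25.1  637.5 -276.5] z 0.022499818619706066 depth mean [ 637. -276.   22.]
sq 2601 [617.6 -79.9  68.7  69.4  14.4 617.  -79.8] z 0.02242369390903148 depth mean [617. -80.  22.]
lr 2161 [600.   74.3  66.9  66.9  44.3 599.6  74.2] z 0.022243991080943167 depth mean [600.  74.  22.]
sr 1230 [602.7 272.8  50.8  51.7   0.8 602.7 273. ] z 0.022254725192728406 depth mean [603. 273.  22.]
table 0.00044148331243775986 shelf 0.018256733317619223
```

Wrist view: oblong pad (48,143), square pad (181,126), large round pad (296,112), small round pad (445,115), bowl (575,163). The wrist and scene measurements agree. I'll step back to see the objects.

Call:
arm_command:
  increments:
    - [[0.65, -0.5, 0], [0, 0, 0], 100]
    - [[0.65, -0.5, 0], [0, 0, 0], 100]
    - [[0.65, -0.5, 0], [0, 0, 0], 100]
    - [[0.65, -0.5, 0], [0, 0, 0], 100]
    - [[0, 0, 0], [0, 0, 0], 100]

```text
time: 2.9
eef_pos: [0.5272, -0.0041, 0.3038]
tcp_rot: [0.003, 1.0, 0.0, 0.0]
contact_force: [0.4, -0.0, 0.5]
gripper_width: 0.087
grasp_force: 0.0
```

Run:
```python
from h import *
s=status.sense();print({k:np.round(s[k],4) for k in('time','eef_pos','tcp_rot','joint_pos','contact_force')})
m=camera_model("wrist");p,d=read_camera("wrist")
np.savez("wrist2.npz",p=p,d=d,**m);cv2.imwrite("pics/wrist2.png",p[...,::-1])
P=cloud(m,d)
mask=(P[...,2]>.02)&(P[...,2]<.13)&(P[...,0]<.53)&(P[...,0]>.3)
mask[230:]=0
n,L,st,ce=cv2.connectedComponentsWithStats(mask.astype(np.uint8))
for i in range(1,n):
    if st[i,4]>150:
        q=P[L==i];print(st[i],np.round(1000*np.percentile(q,[2,98],axis=0)).tolist())
```

```text
{'time': np.float64(2.9), 'eef_pos': array([ 0.5272, -0.0041,  0.3038]), 'tcp_rot': array([3.3e-03, 1.0e+00, 1.0e-04, 4.0e-04]), 'joint_pos': array([-0.3492,  0.0747,  0.2889,  1.6022, -0.0216,  1.467 ,  1.5054]), 'contact_force': array([ 0.4081, -0.031 ,  0.4628])}
[ 544    0   58   32 1384] [[340.0, 282.0, 23.0], [370.0, 317.0, 77.0]]
[624  75  16  22 250] [[415.0, 418.0, 21.0], [440.0, 434.0, 42.0]]
[ 384   76   58   52 1387] [[427.0, 85.0, 22.0], [482.0, 141.0, 71.0]]
[  47   92   76   49 2213] [[442.0, -316.0, 22.0], [494.0, -270.0, 104.0]]
[ 541  101   55   34 1272] [[452.0, 299.0, 23.0], [487.0, 334.0, 77.0]]
[ 228  107   40   36 1126] [[462.0, -103.0, 26.0], [501.0, -68.0, 92.0]]
```

View pics/wrist2.png

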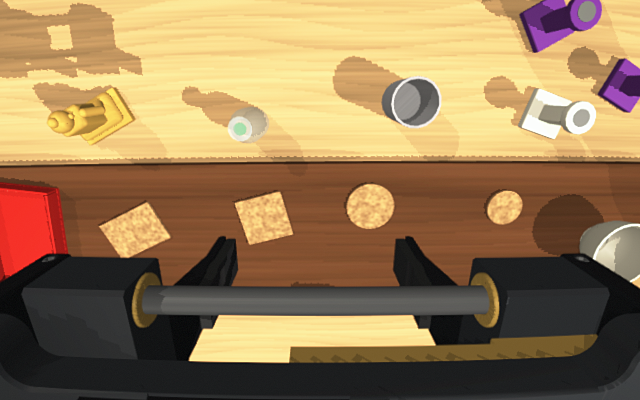

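This shows the cup (411,101), vase (246,125), white candle holder (575,115) and Buddha (95,115); the purple look-alikes are at (560,20) and (625,85). Next come the fine centres and yaws, and a close crop of the holder.

Run:
```python
from h import *
p,d,m=load("wrist2.npz");P=cloud(m,d)
Z=P[...,2]
def box(u0,u1,v0,v1):
    b=np.zeros(Z.shape,bool);b[v0:v1,u0:u1]=1;return b
# cup rim
for nme,b,zl in(("cup",box(370,450,65,135),.064),("vase",box(215,275,95,150),.085),("ch",box(515,605,80,145),.071)):
    c=b&(Z>zl);q=P[c]*1000
    print(nme,c.sum(),"circle",np.round(cv2.minEnclosingCircle(q[:,:2].astype(np.float32)),1) if 0 else np.round(cv2.minAreaRect(q[:,:2].astype(np.float32))[0],1),"mid",np.round(np.percentile(q,[1,99],axis=0).mean(0),1), np.round(np.ptp(np.percentile(q,[1,99],axis=0),axis=0),1))
q=P[box(215,275,95,150)&(Z>.015)&(Z<.05)]*1000
print("vase body",np.round(np.percentile(q,[1,99],axis=0),1).tolist())
for nme,b,z0,z1 in(("ch foot",box(515,605,80,145),.006,.016),("bud plinth",box(40,145,80,150),.006,.017),("bud torso",box(40,145,80,150),.035,.072),("bud legs",box(40,145,80,150),.02,.03)):
    c=b&(Z>z0)&(Z<z1);q=P[c]*1000
    rr=cv2.minAreaRect(q[:,:2].astype(np.float32));print(nme,len(q),np.round(rr[0]+rr[1]+(rr[2],),1),np.round(cv2.boxPoints(rr)).tolist())
for n,(a,b_,c_,d_) in dict(ch=(510,610,75,150),bud=(40,140,75,150)).items():
    im=cv2.resize(p[c_:d_,a:b_],None,fx=4,fy=4,interpolation=cv2.INTER_CUBIC)
    cv2.imwrite(f"pics/crop_{n}.png",im[...,::-1])
a=cv2.imread("pics/crop_ch.png");b=cv2.imread("pics/crop_bud.png");cv2.imwrite("pics/crops.png",np.hstack([b,a]))
```

```text
cup 514 circle [454.1 114.1] mid [454.5 114.   68.2] [57.  58.5  7.7]
vase 475 circle [481.2 -89.9] mid [481.6 -90.1  90.6] [26.1 26.2  3.9]
ch 828 circle [469.7 317.6] mid [469.5 317.3  74.3] [37.  37.6  5.6]
vase body [[460.2, -91.1, 15.7], [497.6, -68.1, 49.6]]
ch foot 1218 [468.3 343.6  68.8 124.4   3.1] [[431.0, 404.0], [437.0, 280.0], [506.0, 283.0], [499.0, 408.0]]
bud plinth 571 [ 470.  -302.5   51.    80.4   26.5] [[429.0, -278.0], [465.0, -350.0], [511.0, -327.0], [475.0, -255.0]]
bud torso 622 [ 469.2 -295.4   29.1   50.    53.7] [[440.0, -292.0], [481.0, -322.0], [498.0, -299.0], [458.0, -269.0]]
bud legs 697 [ 467.9 -301.9   45.3   67.3   26. ] [[433.0, -282.0], [462.0, -342.0], [503.0, -322.0], [474.0, -262.0]]
```

View pics/crops.png

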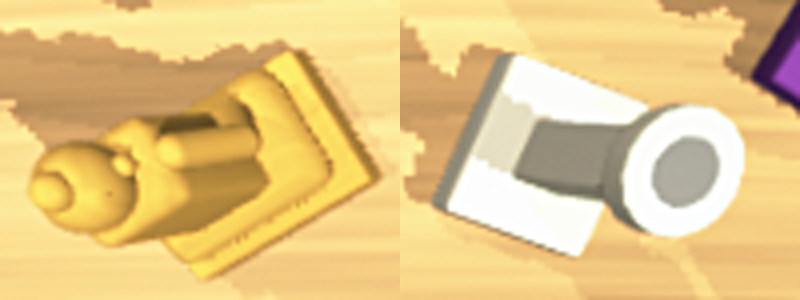

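Left crop: Buddha, plinth turned about 26°. Right crop: the white holder, confirmed as the target, with foot corners near (515,55), (455,212) and (580,255) in the crop. Moving above the cup.

Call:
arm_command:
  increments:
    - [[0.25, 0.39, 0.61], [0, 0, 0], 100]
    - [[0.25, 0.39, 0.61], [0, 0, 0], 100]
    - [[0.25, 0.39, 0.61], [0, 0, 0], 100]
    - [[0.25, 0.39, 0.61], [0, 0, 0], 100]
    - [[0.25, 0.39, 0.61], [0, 0, 0], 100]

```text
time: 3.45
eef_pos: [0.4672, 0.0993, 0.1491]
tcp_rot: [-0.0, 1.0, 0.0, 0.0]
contact_force: [0.4, 0.3, -0.1]
gripper_width: 0.087
grasp_force: 0.0
```

Call:
arm_command:
  increments:
    - [[0.25, 0.39, 0.61], [0, 0, 0], 100]
    - [[0, 0, 0], [0, 0, 0], 100]
    - [[0, 0, 0], [0, 0, 0], 100]

```text
time: 3.75
eef_pos: [0.455, 0.1178, 0.1196]
tcp_rot: [-0.001, 1.0, -0.0, -0.0]
contact_force: [-0.7, -0.4, 0.5]
gripper_width: 0.0868
grasp_force: 0.0
```

```bash
cat >> h.py <<'E'
from scipy.spatial.transform import Rotation as Ro
def go(x,y,z,ang=None):
    """print needed tool-frame shift in units (0.05 m) to a target (mm); ang = wanted world angle of tool y, deg"""
    E=[];Q=[]
    for _ in range(1):
        s=status.sense();E.append(s["eef_pos"]);Q.append(s["tcp_rot"])
    M=Ro.from_quat(Q[0]).as_matrix();e=np.mean(E,0)
    d=np.array([x,y,z])/1000-e
    a=np.degrees(np.arctan2(M[1,1],M[0,1]))
    print("t",round(float(s["time"]),2),"pos",np.round(e*1000,1),"ytool angle",round(a,2),"tilt",np.round(M[:2,2],4),"shift units",np.round(M.T@d/.05,3),"w",round(float(s["gripper_width"])*1000,1),"q7",round(s["joint_pos"][6],2))
    if ang is not None:
        t=(ang-a+90)%180-90
        print("turn about tool z, units of 5deg",round(-t/5,3))
E
python3 - <<'E'
from h import *
go(454.2,114,26,90)
p,d,m=load("wrist2.npz")
c=[onplane(m,510+(x-400)/4,75+y/4,.012)[:2]*1000 for x,y in((515,55),(455,212),(580,255))]
print(np.round(c,1),[np.round(np.r_[np.linalg.norm(b-a),np.degrees(np.arctan2(*(b-a)[::-1]))],1) for a,b in((c[0],c[1]),(c[1],c[2]))],"centre",(c[0]+c[2])/2)
E
```

```text
t 3.75 pos [455.  117.8 119.6] ytool angle 90.09 tilt [-0.0009 -0.0004] shift units [ 0.014 -0.076  1.871] w 86.8 q7 1.23
turn about tool z, units of 5deg 0.017
[[435.9 300.2]
 [488.9 287.7]
 [503.5 337.3]] [array([ 54.5, -13.3]), array([51.7, 73.6])] centre [469.68758035 318.7154933 ]
```

Call:
arm_command:
  increments:
    - [[0.01, -0.035, 0.47], [0, 0, 0], 100]
    - [[0.01, -0.035, 0.47], [0, 0, 0], 100]
    - [[0, 0, 0.47], [0, 0, 0], 100]
    - [[0, 0, 0.46], [0, 0, 0], 100]
    - [[0, 0, 0], [0, 0, 0], 100]
  grip_force: 15

```text
time: 4.25
eef_pos: [0.4536, 0.1128, 0.025]
tcp_rot: [0.0, 1.0, -0.001, -0.001]
contact_force: [-0.8, -0.0, 0.3]
gripper_width: 0.0867
grasp_force: 0.0
```

Call:
arm_command:
  increments:
    - [[0, 0, 0], [0, 0, 0], 50]
    - [[0, 0, 0], [0, 0, 0], 50]
    - [[0, 0, 0], [0, 0, 0], 50]
    - [[0, 0, 0], [0, 0, 0], 50]
    - [[0, 0, 0], [0, 0, 0], 50]
  grip_force: 15

```text
time: 4.75
eef_pos: [0.4544, 0.114, 0.027]
tcp_rot: [-0.0, 1.0, 0.0, 0.001]
contact_force: [0.0, 0.9, 3.1]
gripper_width: 0.0591
grasp_force: 15.0
```

Run:
```python
from h import *
go(599.8,74.3,125,90)
```

```text
t 4.75 pos [454.4 114.   27. ] ytool angle 90.04 tilt [0.0013 0.0008] shift units [-2.909 -0.795 -1.957] w 59.1 q7 1.26
turn about tool z, units of 5deg 0.008
```

Call:
arm_command:
  increments:
    - [[0, 0, -0.7], [0, 0, 0], 50]
    - [[0, 0, -0.8], [0, 0, 0], 50]
    - [[-0.6, -0.159, 0], [0, 0, 0], 50]
    - [[-0.6, -0.159, 0], [0, 0, 0], 50]
    - [[-0.6, -0.159, 0], [0, 0, 0], 50]

```text
time: 5.25
eef_pos: [0.5449, 0.0897, 0.1018]
tcp_rot: [-0.001, 1.0, 0.0, 0.0]
contact_force: [0.1, 1.2, -1.1]
gripper_width: 0.0589
grasp_force: 15.0
```

Call:
arm_command:
  increments:
    - [[-0.6, -0.159, 0], [0, 0, 0], 50]
    - [[-0.509, -0.159, 0], [0, 0, 0], 50]
    - [[0, 0, 0.5], [0, 0, 0], 50]
    - [[0, 0, 0.3], [0, 0, 0], 50]
    - [[0, 0, 0], [0, 0, 0], 50]

```text
time: 5.75
eef_pos: [0.597, 0.0739, 0.0585]
tcp_rot: [-0.001, 1.0, -0.0, -0.003]
contact_force: [-1.3, -0.1, -1.4]
gripper_width: 0.0588
grasp_force: 15.0
```

Call:
arm_command:
  increments:
    - [[0, 0, 0], [0, 0, 0], 50]

```text
time: 5.85
eef_pos: [0.5988, 0.0743, 0.0614]
tcp_rot: [-0.001, 1.0, 0.0, -0.0]
contact_force: [-0.0, -0.3, -1.6]
gripper_width: 0.0592
grasp_force: 15.0
```

Run:
```python
from h import *
go(599.8,74.3,48,90)
```

```text
t 5.85 pos [598.8  74.3  61.4] ytool angle 90.06 tilt [-0.0009  0.0001] shift units [-0.021  0.     0.267] w 59.2 q7 1.45
turn about tool z, units of 5deg 0.012
```

Call:
arm_command:
  increments:
    - [[-0.01, 0, 0.1], [0, 0, 0], 50]
    - [[0, 0, 0.08], [0, 0, 0], 50]
    - [[0, 0, 0.05], [0, 0, 0], 50]
    - [[0, 0, 0.02], [0, 0, 0], 50]
    - [[0, 0, 0], [0, 0, 0], 50]

```text
time: 6.35
eef_pos: [0.6003, 0.0741, 0.0492]
tcp_rot: [-0.0, 1.0, 0.0, 0.0]
contact_force: [1.9, 0.5, 0.5]
gripper_width: 0.0591
grasp_force: 15.0
```

Call:
arm_command:
  increments:
    - [[0, 0, 0.01], [0, 0, 0], 50]
    - [[0, 0, 0.01], [0, 0, 0], 50]
    - [[0, 0, 0], [0, 0, 0], 50]

```text
time: 6.65
eef_pos: [0.601, 0.0741, 0.049]
tcp_rot: [-0.0, 1.0, 0.0, 0.001]
contact_force: [0.0, -0.4, 6.7]
gripper_width: 0.0591
grasp_force: 15.0
```

Call:
arm_command:
  increments:
    - [[0, 0, 0], [0, 0, 0], 75]
    - [[0, 0, 0], [0, 0, 0], 85]
    - [[0, 0, 0], [0, 0, 0], 100]
    - [[0, 0, 0], [0, 0, 0], 100]
    - [[0, 0, -0.3], [0, 0, 0], 100]

```text
time: 7.15
eef_pos: [0.5983, 0.0737, 0.0613]
tcp_rot: [-0.0, 1.0, -0.0, -0.002]
contact_force: [-0.6, 0.6, 0.0]
gripper_width: 0.0849
grasp_force: 0.0
```

Call:
arm_command:
  increments:
    - [[0, 0, -0.9], [0, 0, 0], 100]
    - [[0, 0, -0.9], [0, 0, 0], 100]
    - [[0, 0, -0.9], [0, 0, 0], 100]
    - [[0, -0.7, -0.6], [0, 0, 0], 100]
    - [[0, -0.7, -0.4], [0, 0, 0], 100]

```text
time: 7.65
eef_pos: [0.6005, 0.004, 0.2521]
tcp_rot: [-0.002, 1.0, 0.0, 0.002]
contact_force: [1.5, -0.5, -0.2]
gripper_width: 0.0868
grasp_force: 0.0
```

Call:
arm_command:
  increments:
    - [[0, 0, 0], [0, 0, 0], 100]
    - [[0, 0, 0], [0, 0, 0], 100]

```text
time: 7.85
eef_pos: [0.6, 0.0031, 0.2492]
tcp_rot: [0.001, 1.0, 0.0, 0.001]
contact_force: [0.2, 0.3, -0.6]
gripper_width: 0.0868
grasp_force: 0.0
```

Run:
```python
from h import *
m=camera_model("wrist");p,d=read_camera("wrist")
np.savez("wrist3.npz",p=p,d=d,**m);cv2.imwrite("pics/wrist3.png",p[...,::-1])
P=cloud(m,d);Z=P[...,2]
c=(Z>.086)&(Z<.1)&(P[...,1]>.03)&(P[...,1]<.13)&(P[...,0]>.55)&(P[...,0]<.65);q=P[c]*1000
print("cup rim",len(q),np.round(cv2.minAreaRect(q[:,:2].astype(np.float32)),1) if 0 else cv2.minAreaRect(q[:,:2].astype(np.float32)),np.percentile(q[:,2],[5,95]))
c=(Z>.084)&(Z<.1)&(abs(P[...,1]+.09)<.04)&(abs(P[...,0]-.48)<.04);q=P[c]*1000
print("vase lip",len(q),cv2.minAreaRect(q[:,:2].astype(np.float32)) if len(q)>5 else 0)
go(481.4,-90,26,90)
```

```text
cup rim 686 ((600.7493286132812, 73.97291564941406), (59.391136169433594, 58.072540283203125), 3.9478936195373535) [86.89991954 93.25012272]
vase lip 746 ((481.9297180175781, -90.0845947265625), (26.753496170043945, 27.743366241455078), 87.719482421875)
t 7.9 pos [599.7   4.5 248.2] ytool angle 90.04 tilt [0.0002 0.0007] shift units [ 2.369 -1.891  4.442] w 87.0 q7 1.54
turn about tool z, units of 5deg 0.008
```

View pics/wrist3.png

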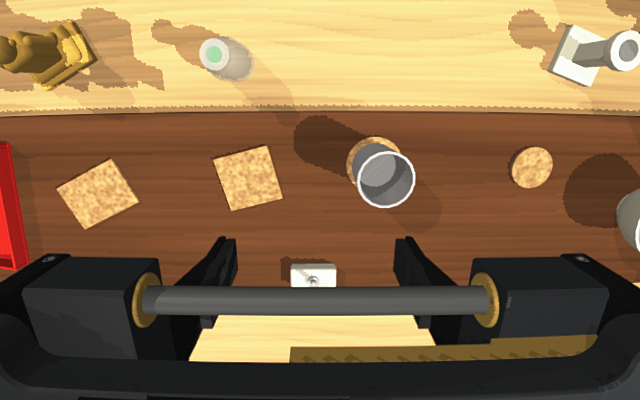

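Cup (385,180) is within about 1 mm of its pad centre. Next is the vase at (214,55).

Call:
arm_command:
  increments:
    - [[0.474, -0.378, 0.51], [0, 0, 0], 100]
    - [[0.474, -0.378, 0.51], [0, 0, 0], 100]
    - [[0.474, -0.378, 0.51], [0, 0, 0], 100]
    - [[0.474, -0.378, 0.51], [0, 0, 0], 100]
    - [[0.474, -0.378, 0.51], [0, 0, 0], 100]

```text
time: 8.4
eef_pos: [0.4801, -0.0898, 0.1188]
tcp_rot: [-0.001, 1.0, 0.0, -0.001]
contact_force: [0.2, -0.3, -0.5]
gripper_width: 0.0872
grasp_force: 0.0
```

Call:
arm_command:
  increments:
    - [[0, 0, 0], [0, 0, 0], 100]
    - [[0, 0, 0], [0, 0, 0], 100]

```text
time: 8.6
eef_pos: [0.481, -0.0896, 0.1199]
tcp_rot: [-0.001, 1.0, 0.0, -0.001]
contact_force: [0.5, 0.7, 1.2]
gripper_width: 0.0873
grasp_force: 0.0
```

Run:
```python
from h import *
go(481.7,-90,26,90)
```

```text
t 8.6 pos [481.  -89.6 119.9] ytool angle 90.09 tilt [-0.0013  0.0006] shift units [-0.016 -0.009  1.878] w 87.3 q7 1.7
turn about tool z, units of 5deg 0.017
```

Call:
arm_command:
  increments:
    - [[-0.01, 0, 0.47], [0, 0, 0], 100]
    - [[0, 0, 0.47], [0, 0, 0], 100]
    - [[0, 0, 0.47], [0, 0, 0], 100]
    - [[0, 0, 0.46], [0, 0, 0], 100]
    - [[0, 0, 0], [0, 0, 0], 100]

```text
time: 9.1
eef_pos: [0.4814, -0.0889, 0.0249]
tcp_rot: [-0.002, 1.0, 0.0, -0.002]
contact_force: [-0.6, 0.1, -0.4]
gripper_width: 0.0872
grasp_force: 0.0
```

Call:
arm_command:
  increments:
    - [[0, 0, 0], [0, 0, 0], 35]
    - [[0, 0, 0], [0, 0, 0], 35]
    - [[0, 0, 0], [0, 0, 0], 35]
    - [[0, 0, 0], [0, 0, 0], 35]
    - [[0, 0, 0], [0, 0, 0], 35]
  grip_force: 18

```text
time: 9.6
eef_pos: [0.4823, -0.0906, 0.0273]
tcp_rot: [-0.0, 1.0, 0.0, 0.0]
contact_force: [0.2, 0.2, -0.6]
gripper_width: 0.0548
grasp_force: 0.0
```

Call:
arm_command:
  increments:
    - [[0, 0, 0], [0, 0, 0], 35]
    - [[0, 0, 0], [0, 0, 0], 35]

```text
time: 9.8
eef_pos: [0.482, -0.0906, 0.0269]
tcp_rot: [-0.0, 1.0, 0.0, 0.0]
contact_force: [-1.2, 0.6, 1.6]
gripper_width: 0.0433
grasp_force: 18.0
```

Run:
```python
from h import *
go(602.7,273,26,90)
```

```text
t 9.8 pos [482.  -90.6  26.9] ytool angle 90.03 tilt [0.0002 0.0002] shift units [-2.417  7.27   0.02 ] w 43.3 q7 1.75
turn about tool z, units of 5deg 0.006
```

Call:
arm_command:
  increments:
    - [[0, 0, -0.83], [0, 0, 0], 35]
    - [[0, 0, -0.83], [0, 0, 0], 35]
    - [[0, 0, -0.83], [0, 0, 0], 35]
    - [[-0.241, 0.727, 0], [0, 0, 0], 35]
    - [[-0.241, 0.727, 0], [0, 0, 0], 35]

```text
time: 10.3
eef_pos: [0.5069, -0.0178, 0.1528]
tcp_rot: [0.001, 1.0, 0.0, 0.001]
contact_force: [0.1, -0.0, -2.7]
gripper_width: 0.0435
grasp_force: 18.0
```

Call:
arm_command:
  increments:
    - [[-0.241, 0.727, 0], [0, 0, 0], 35]
    - [[-0.241, 0.727, 0], [0, 0, 0], 35]
    - [[-0.241, 0.727, 0], [0, 0, 0], 35]
    - [[-0.241, 0.727, 0], [0, 0, 0], 35]
    - [[-0.241, 0.727, 0], [0, 0, 0], 35]

```text
time: 10.8
eef_pos: [0.5662, 0.1653, 0.1509]
tcp_rot: [-0.0, 1.0, -0.0, -0.0]
contact_force: [0.8, -1.1, -1.2]
gripper_width: 0.0434
grasp_force: 18.0
```

Call:
arm_command:
  increments:
    - [[-0.241, 0.727, 0], [0, 0, 0], 35]
    - [[-0.241, 0.727, 0], [0, 0, 0], 35]
    - [[-0.241, 0.727, 0], [0, 0, 0], 35]
    - [[0, 0, 0.5], [0, 0, 0], 35]
    - [[0, 0, 0.5], [0, 0, 0], 35]

```text
time: 11.3
eef_pos: [0.6022, 0.2746, 0.1003]
tcp_rot: [-0.001, 1.0, 0.0, 0.0]
contact_force: [0.4, -1.0, -2.1]
gripper_width: 0.0432
grasp_force: 18.0
```

Call:
arm_command:
  increments:
    - [[0, 0, 0.5], [0, 0, 0], 35]
    - [[0, 0, 0.29], [0, 0, 0], 35]
    - [[0, 0, 0], [0, 0, 0], 35]
    - [[0, 0, 0], [0, 0, 0], 35]

```text
time: 11.7
eef_pos: [0.6026, 0.2731, 0.0625]
tcp_rot: [-0.0, 1.0, 0.0, 0.0]
contact_force: [1.1, 0.6, -1.4]
gripper_width: 0.0433
grasp_force: 18.0
```

Run:
```python
from h import *
go(602.7,273,48,90)
```

```text
t 11.7 pos [602.6 273.1  62.5] ytool angle 90.03 tilt [0.0004 0.0003] shift units [-0.002 -0.001  0.29 ] w 43.3 q7 1.12
turn about tool z, units of 5deg 0.005
```

Call:
arm_command:
  increments:
    - [[0, 0, 0.1], [0, 0, 0], 35]
    - [[0, 0, 0.08], [0, 0, 0], 35]
    - [[0, 0, 0.05], [0, 0, 0], 35]
    - [[0, 0, 0.02], [0, 0, 0], 35]
    - [[0, 0, 0.01], [0, 0, 0], 35]

```text
time: 12.2
eef_pos: [0.6022, 0.273, 0.0491]
tcp_rot: [-0.0, 1.0, 0.0, -0.0]
contact_force: [-2.2, -1.1, 2.8]
gripper_width: 0.0434
grasp_force: 18.0
```

Call:
arm_command:
  increments:
    - [[0, 0, 0.01], [0, 0, 0], 35]
    - [[0, 0, 0], [0, 0, 0], 35]

```text
time: 12.4
eef_pos: [0.6024, 0.273, 0.0491]
tcp_rot: [-0.0, 1.0, 0.0, 0.0]
contact_force: [-2.9, -1.1, 5.4]
gripper_width: 0.0433
grasp_force: 18.0
```

Call:
arm_command:
  increments:
    - [[0, 0, 0], [0, 0, 0], 60]
    - [[0, 0, 0], [0, 0, 0], 80]
    - [[0, 0, 0], [0, 0, 0], 100]
    - [[0, 0, 0], [0, 0, 0], 100]
    - [[0, 0, 0], [0, 0, 0], 100]

```text
time: 12.9
eef_pos: [0.6022, 0.273, 0.0482]
tcp_rot: [-0.0, 1.0, 0.0, -0.0]
contact_force: [-0.4, 0.1, -0.4]
gripper_width: 0.0752
grasp_force: 0.0
```

Call:
arm_command:
  increments:
    - [[0, 0, -0.5], [0, 0, 0], 100]
    - [[0, 0, -0.9], [0, 0, 0], 100]
    - [[0, 0, -0.9], [0, 0, 0], 100]
    - [[0.5, 0, -0.7], [0, 0, 1], 100]
    - [[0.5, 0, -0.7], [0, 0, 1], 100]

```text
time: 13.4
eef_pos: [0.5521, 0.2745, 0.2349]
tcp_rot: [0.089, 0.996, 0.0, 0.0]
contact_force: [0.6, 0.1, -1.3]
gripper_width: 0.0868
grasp_force: 0.0
```

Call:
arm_command:
  increments:
    - [[0, 0, 0], [0, 0, 1], 100]
    - [[0, 0, 0], [0, 0, 0], 100]
    - [[0, 0, 0], [0, 0, 0], 100]

```text
time: 13.7
eef_pos: [0.5522, 0.2748, 0.2325]
tcp_rot: [0.129, 0.992, -0.0, -0.0]
contact_force: [-0.0, -0.2, -0.1]
gripper_width: 0.087
grasp_force: 0.0
```

Run:
```python
from h import *
m=camera_model("wrist");p,d=read_camera("wrist")
np.savez("wrist4.npz",p=p,d=d,**m);cv2.imwrite("pics/wrist4.png",p[...,::-1])
P=cloud(m,d);Z=P[...,2]
def top(n,z0,z1,x,y,w=.05):
    c=(Z>z0)&(Z<z1)&(abs(P[...,0]-x)<w)&(abs(P[...,1]-y)<w);q=P[c]*1000
    print(n,len(q),np.round(sum(cv2.minAreaRect(q[:,:2].astype(np.float32))[:2],()),1) if len(q)>5 else 0)
top("vase lip",.105,.12,.603,.273);top("ch plate",.071,.08,.47,.318)
go(469.6,317.6,22,75)
```

```text
vase lip 612 [602.1 272.7  27.4  27. ]
ch plate 1422 [469.2 318.6  38.4  38.6]
t 13.75 pos [552.2 274.7 232.1] ytool angle 75.15 tilt [-0.0014 -0.0011] shift units [1.813 0.412 4.204] w 87.0 q7 0.81
turn about tool z, units of 5deg 0.031
```

View pics/wrist4.png

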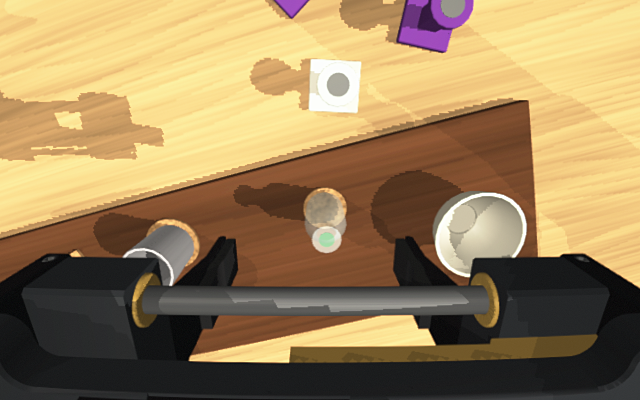

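Run:
```python
from h import *
p,d,m=load("wrist4.npz");P=cloud(m,d)
hsv=cv2.cvtColor(p,cv2.COLOR_RGB2HSV)
mask=(hsv[...,1]<45)&(hsv[...,2]>110)
c=comp(mask,347,68);c=cv2.morphologyEx(c,cv2.MORPH_CLOSE,np.ones((9,9)))
ys,xs=np.nonzero(c);print(xs.min(),xs.max(),ys.min(),ys.max())
print(rect(m,c,.012))
cn=max(cv2.findContours(c,0,1)[0],key=cv2.contourArea)
ap=cv2.approxPolyDP(cn,4,True)[:,0];print(ap.tolist())
w=np.array([onplane(m,a,b,.012)[:2]*1000 for a,b in ap])
for a,b in zip(w,np.roll(w,-1,0)):print(np.round(a,1),round(np.linalg.norm(b-a),1),np.round(np.degrees(np.arctan2(*(b-a)[::-1])),1))
```

```text
309 360 59 112
[469.3 318.7  55.4  55.3  72.7 468.9 318.6]
[[311, 59], [309, 109], [356, 112], [360, 62]]
[435.5 300.9] 53.4 -17.4
[486.4 284.9] 53.6 71.7
[503.2 335.8] 53.7 162.4
[452.1 352.1] 53.7 -108.0
```

Call:
arm_command:
  increments:
    - [[0.457, 0.106, 0.61], [0, 0, 0], 100]
    - [[0.457, 0.106, 0.61], [0, 0, 0], 100]
    - [[0.457, 0.106, 0.61], [0, 0, 0], 100]
    - [[0.457, 0.106, 0.61], [0, 0, 0.49], 100]
    - [[0, 0, 0], [0, 0, 0], 100]

```text
time: 14.25
eef_pos: [0.4644, 0.3193, 0.1059]
tcp_rot: [0.149, 0.989, -0.003, -0.004]
contact_force: [-0.1, 0.3, 1.2]
gripper_width: 0.0869
grasp_force: 0.0
```

Call:
arm_command:
  increments:
    - [[0, 0, 0], [0, 0, 0], 100]

```text
time: 14.35
eef_pos: [0.4692, 0.3187, 0.1103]
tcp_rot: [0.15, 0.989, -0.001, -0.001]
contact_force: [1.3, 0.5, 1.0]
gripper_width: 0.0873
grasp_force: 0.0
```

Run:
```python
from h import *
go(469.2,318.6,23,72.7)
```

```text
t 14.35 pos [469.2 318.7 110.3] ytool angle 72.7 tilt [-0.0016 -0.0016] shift units [-2.000e-03  1.000e-03  1.745e+00] w 87.3 q7 0.62
turn about tool z, units of 5deg 0.0
```

Call:
arm_command:
  increments:
    - [[0, 0, 0.45], [0, 0, 0], 100]
    - [[0, 0, 0.45], [0, 0, 0], 100]
    - [[0, 0, 0.45], [0, 0, 0], 100]
    - [[0, 0, 0.39], [0, 0, 0], 100]
    - [[0, 0, 0], [0, 0, 0], 100]
  grip_force: 20

```text
time: 14.85
eef_pos: [0.4698, 0.3176, 0.0227]
tcp_rot: [0.152, 0.988, -0.001, -0.001]
contact_force: [-0.7, -0.9, -0.4]
gripper_width: 0.0869
grasp_force: 0.0
```

Call:
arm_command:
  increments:
    - [[0, 0, 0], [0, 0, 0], 50]
    - [[0, 0, 0], [0, 0, 0], 40]
    - [[0, 0, 0], [0, 0, 0], 30]
    - [[0, 0, 0], [0, 0, 0], 15]
    - [[0, 0, 0], [0, 0, 0], 15]

```text
time: 15.35
eef_pos: [0.4697, 0.3194, 0.0248]
tcp_rot: [0.151, 0.988, 0.0, 0.0]
contact_force: [0.4, -0.3, -0.5]
gripper_width: 0.0553
grasp_force: 0.0
```

Call:
arm_command:
  increments:
    - [[0, 0, 0], [0, 0, 0], 15]
    - [[0, 0, 0], [0, 0, 0], 15]
    - [[0, 0, 0], [0, 0, 0], 15]
    - [[0, 0, 0], [0, 0, 0], 15]
    - [[0, 0, 0], [0, 0, 0], 15]

```text
time: 15.85
eef_pos: [0.4695, 0.3191, 0.0243]
tcp_rot: [0.151, 0.988, -0.0, -0.0]
contact_force: [-0.8, -0.9, 1.6]
gripper_width: 0.0393
grasp_force: 20.0
```

Run:
```python
from h import *
go(617.3,-79.8,23,104.4)
```

```text
t 15.85 pos [469.5 319.1  24.3] ytool angle 72.58 tilt [-0.0001 -0.0001] shift units [-5.209 -6.728  0.027] w 39.3 q7 0.62
turn about tool z, units of 5deg -6.364
```

The pads reach up to the round plate, so the opening reads 39 mm. I'll regrip with the plate centred in the pads.

Call:
arm_command:
  increments:
    - [[0, 0, 0], [0, 0, 0], 55]
    - [[0, 0, 0], [0, 0, 0], 55]
    - [[0, 0, 0], [0, 0, 0], 55]
    - [[0, 0, -0.27], [0, 0, 0], 55]
    - [[0, 0, -0.27], [0, 0, 0], 55]

```text
time: 16.35
eef_pos: [0.4695, 0.3192, 0.0523]
tcp_rot: [0.151, 0.988, -0.0, -0.0]
contact_force: [0.3, 0.2, 0.6]
gripper_width: 0.0476
grasp_force: 0.0
```

Call:
arm_command:
  increments:
    - [[0, 0, 0], [0, 0, 0], 55]
    - [[0, 0, 0], [0, 0, 0], 35]
    - [[0, 0, 0], [0, 0, 0], 35]
    - [[0, 0, 0], [0, 0, 0], 35]
    - [[0, 0, 0], [0, 0, 0], 35]
  grip_force: 25

```text
time: 16.85
eef_pos: [0.4694, 0.319, 0.0512]
tcp_rot: [0.151, 0.988, -0.0, -0.0]
contact_force: [-0.8, -1.1, 4.2]
gripper_width: 0.0393
grasp_force: 25.0
```

Run:
```python
from h import *
go(617.3,-79.8,23,104.4)
print(status.sense()["grasp_force"])
```

```text
t 16.85 pos [469.4 319.   51.2] ytool angle 72.58 tilt [-0.0003 -0.0003] shift units [-5.21  -6.725  0.566] w 39.3 q7 0.62
turn about tool z, units of 5deg -6.364
24.983209278434515
```

Call:
arm_command:
  increments:
    - [[0, 0, -0.4], [0, 0, 0], 35]
    - [[0, 0, -0.7], [0, 0, 0], 35]
    - [[0, 0, -0.8], [0, 0, 0], 35]
    - [[0, 0, -0.7], [0, 0, 0], 35]
    - [[-0.21, -0.225, 0], [0, 0, 0], 35]

```text
time: 17.35
eef_pos: [0.4769, 0.3086, 0.1858]
tcp_rot: [0.15, 0.989, 0.003, 0.002]
contact_force: [1.0, 0.2, -2.2]
gripper_width: 0.0388
grasp_force: 25.0
```

Call:
arm_command:
  increments:
    - [[-0.5, -0.65, 0], [0, 0, 0], 35]
    - [[-0.5, -0.65, 0], [0, 0, 0], 35]
    - [[-0.5, -0.65, 0], [0, 0, 0], 35]
    - [[-0.5, -0.65, 0], [0, 0, 0], 35]
    - [[-0.5, -0.65, 0], [0, 0, 0], 35]

```text
time: 17.85
eef_pos: [0.5465, 0.1107, 0.1799]
tcp_rot: [0.151, 0.988, -0.0, -0.001]
contact_force: [0.4, -0.7, -2.8]
gripper_width: 0.0386
grasp_force: 25.0
```

Call:
arm_command:
  increments:
    - [[-0.5, -0.65, 0], [0, 0, 0], 35]
    - [[-0.5, -0.65, 0], [0, 0, 0], 35]
    - [[-0.5, -0.65, 0], [0, 0, 0], 35]
    - [[-0.5, -0.65, 0], [0, 0, 0], 35]
    - [[-0.5, -0.65, 0], [0, 0, 0], 35]

```text
time: 18.35
eef_pos: [0.6171, -0.0815, 0.1797]
tcp_rot: [0.151, 0.988, -0.0, -0.001]
contact_force: [0.6, -0.1, -3.1]
gripper_width: 0.0387
grasp_force: 25.0
```

Call:
arm_command:
  increments:
    - [[0, 0, 0], [0, 0, -0.364], 35]
    - [[0, 0, 0], [0, 0, -0.75], 35]
    - [[0, 0, 0], [0, 0, -0.75], 35]
    - [[0, 0, 0], [0, 0, -0.75], 35]
    - [[0, 0, 0], [0, 0, -0.75], 35]

```text
time: 18.85
eef_pos: [0.6167, -0.08, 0.1795]
tcp_rot: [0.004, 1.0, -0.0, -0.001]
contact_force: [-0.1, -0.4, -2.5]
gripper_width: 0.039
grasp_force: 25.0
```

Call:
arm_command:
  increments:
    - [[0, 0, 0], [0, 0, -0.75], 35]
    - [[0, 0, 0], [0, 0, -0.75], 35]
    - [[0, 0, 0], [0, 0, -0.75], 35]
    - [[0, 0, 0], [0, 0, -0.75], 35]
    - [[0, 0, 0], [0, 0, 0], 35]

```text
time: 19.35
eef_pos: [0.6167, -0.08, 0.1797]
tcp_rot: [-0.126, 0.992, 0.0, -0.001]
contact_force: [0.4, -0.4, -2.4]
gripper_width: 0.039
grasp_force: 25.0
```

Call:
arm_command:
  increments:
    - [[0, 0, 0.5], [0, 0, 0], 35]
    - [[0, 0, 0.5], [0, 0, 0], 35]
    - [[0, 0, 0], [0, 0, 0], 35]
    - [[0, 0, 0], [0, 0, 0], 35]

```text
time: 19.75
eef_pos: [0.6171, -0.0798, 0.131]
tcp_rot: [-0.125, 0.992, 0.0, -0.001]
contact_force: [0.1, -0.9, -2.3]
gripper_width: 0.0392
grasp_force: 25.0
```

Run:
```python
from h import *
go(617.3,-79.8,72.8,104.4)
print(status.sense()["grasp_force"])
p,d=read_camera("scene");s,_=read_camera("side")
a=cv2.resize(p[120:280,200:420],None,fx=2.5,fy=2.5)[...,::-1]
b=cv2.resize(s[100:280,230:400],None,fx=1.4,fy=400/180)[...,::-1]
cv2.imwrite("pics/s5.png",np.hstack([a,b]))
```

```text
t 19.75 pos [617.1 -79.8 131. ] ytool angle 104.33 tilt [-0.0014 -0.0001] shift units [-6.000e-03 -1.000e-03  1.164e+00] w 39.2 q7 1.96
turn about tool z, units of 5deg -0.013
25.004471708089113
```

View pics/s5.png

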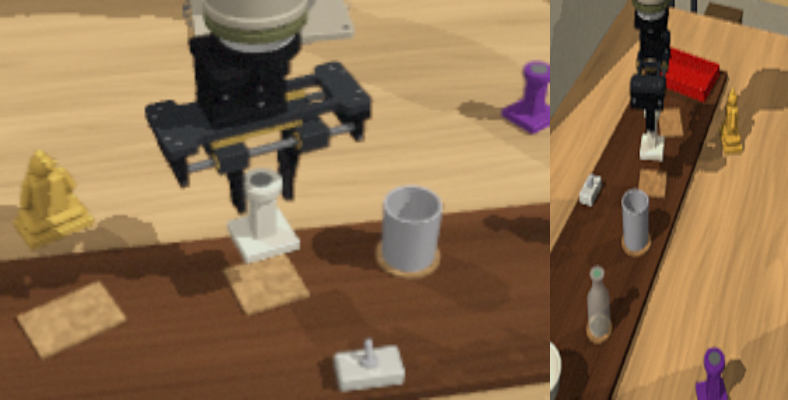

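The holder (262,215) hangs upright over its pad (268,283) with its edges parallel. Lowering it.

Call:
arm_command:
  increments:
    - [[0, 0, 0.4], [0, 0, 0], 35]
    - [[0, 0, 0.4], [0, 0, 0], 35]
    - [[0, 0, 0.2], [0, 0, 0], 35]
    - [[0, 0, 0], [0, 0, 0], 35]
    - [[0, 0, 0.05], [0, 0, 0], 35]

```text
time: 20.35
eef_pos: [0.6183, -0.0797, 0.0801]
tcp_rot: [-0.125, 0.992, -0.0, 0.001]
contact_force: [1.3, -0.3, -0.6]
gripper_width: 0.0391
grasp_force: 25.0
```

Call:
arm_command:
  increments:
    - [[0, 0, 0.05], [0, 0, 0], 35]
    - [[0, 0, 0.03], [0, 0, 0], 35]
    - [[0, 0, 0.02], [0, 0, 0], 35]
    - [[0, 0, 0.01], [0, 0, 0], 35]
    - [[0, 0, 0], [0, 0, 0], 35]

```text
time: 20.85
eef_pos: [0.6175, -0.0796, 0.0734]
tcp_rot: [-0.125, 0.992, 0.0, 0.0]
contact_force: [-0.4, -0.7, -2.7]
gripper_width: 0.0394
grasp_force: 25.0
```

Call:
arm_command:
  increments:
    - [[0, 0, 0.015], [0, 0, 0], 35]
    - [[0, 0, 0], [0, 0, 0], 35]

```text
time: 21.05
eef_pos: [0.6177, -0.0798, 0.0732]
tcp_rot: [-0.125, 0.992, -0.0, 0.0]
contact_force: [-2.0, -0.4, 4.2]
gripper_width: 0.0394
grasp_force: 25.0
```

Call:
arm_command:
  increments:
    - [[0, 0, 0.015], [0, 0, 0], 35]
    - [[0, 0, 0], [0, 0, 0], 35]

```text
time: 21.25
eef_pos: [0.6179, -0.0799, 0.0731]
tcp_rot: [-0.125, 0.992, -0.0, 0.001]
contact_force: [-4.2, -0.8, 9.3]
gripper_width: 0.0392
grasp_force: 25.0
```

Call:
arm_command:
  increments:
    - [[0, 0, -0.02], [0, 0, 0], 60]
    - [[0, 0, 0], [0, 0, 0], 80]
    - [[0, 0, 0], [0, 0, 0], 100]
    - [[0, 0, 0], [0, 0, 0], 100]
    - [[0, 0, -0.5], [0, 0, 0], 100]

```text
time: 21.75
eef_pos: [0.6152, -0.0792, 0.0947]
tcp_rot: [-0.126, 0.992, 0.0, -0.003]
contact_force: [0.3, 0.3, -0.4]
gripper_width: 0.0711
grasp_force: 0.0
```

Call:
arm_command:
  increments:
    - [[0, 0, -0.9], [0, 0, 0], 100]
    - [[0, 0, -0.9], [0, 0, 0], 100]
    - [[-0.6, 0, -0.7], [0, 0, 0], 100]
    - [[-0.6, 0, -0.6], [0, 0, 0], 100]
    - [[0, 0, 0], [0, 0, 0], 100]

```text
time: 22.25
eef_pos: [0.6795, -0.0627, 0.257]
tcp_rot: [-0.127, 0.992, -0.0, 0.004]
contact_force: [-0.1, 0.1, -0.6]
gripper_width: 0.0869
grasp_force: 0.0
```

Call:
arm_command:
  increments:
    - [[0, 0, 0], [0, 0, 0], 100]
    - [[0, 0, 0], [0, 0, 0], 100]

```text
time: 22.45
eef_pos: [0.6745, -0.0651, 0.2513]
tcp_rot: [-0.125, 0.992, 0.0, -0.001]
contact_force: [0.3, -0.5, -0.1]
gripper_width: 0.0872
grasp_force: 0.0
```

Run:
```python
from h import *
m=camera_model("wrist");p,d=read_camera("wrist")
np.savez("wrist6.npz",p=p,d=d,**m);cv2.imwrite("pics/wrist6.png",p[...,::-1])
P=cloud(m,d);Z=P[...,2]
def top(n,z0,z1,x,y,w=.05):
    c=(Z>z0)&(Z<z1)&(abs(P[...,0]-x)<w)&(abs(P[...,1]-y)<w);q=P[c]*1000
    print(n,len(q),np.round(sum(cv2.minAreaRect(q[:,:2].astype(np.float32))[:2],()),1) if len(q)>5 else 0)
top("ch plate",.093,.1,.617,-.08)
hsv=cv2.cvtColor(p,cv2.COLOR_RGB2HSV)
go(617,-80,250,26.5)
```

```text
ch plate 1389 [617.9 -81.1  39.2  39.1]
t 22.5 pos [674.4 -65.2 251.4] ytool angle 104.36 tilt [-0.0024  0.    ] shift units [ 1.186 -0.003  0.031] w 87.1 q7 1.93
turn about tool z, units of 5deg 15.572
```

View pics/wrist6.png

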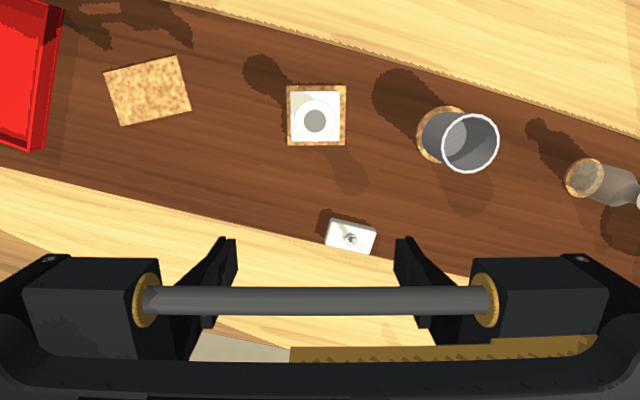

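Run:
```python
from h import *
p,d,m=load("wrist6.npz")
hsv=cv2.cvtColor(p,cv2.COLOR_RGB2HSV)
c=comp((hsv[...,1]<45)&(hsv[...,2]>110),300,100);c=cv2.morphologyEx(c,cv2.MORPH_CLOSE,np.ones((9,9)))
print("foot",rect(m,c,.034))
b=((p[...,0].astype(int)+p[...,1])>300);c2=comp(b|(c>0),300,100);print("pad",c2.sum(),rect(m,c2,.022))
c2=comp(b,148,90);print("obl",c2.sum(),rect(m,c2,.022))
```

```text
foot [618.  -80.8  55.4  55.2  14.5 617.4 -80.9]
pad 3341 [617.8 -80.2  68.   69.2  15.5 617.6 -79.2]
obl 4219 [ 638.1 -276.9   62.7   91.    25.2  637.3 -276.7]
```

The holder is within 1 mm of centre, with yaw 14.5° against the pad's 14.4°. Turning for the Buddha.

Call:
arm_command:
  increments:
    - [[0, 0, 0], [0, 0, 0.973], 100]
    - [[0, 0, 0], [0, 0, 0.973], 100]
    - [[0, 0, 0], [0, 0, 0.973], 100]
    - [[0, 0, 0], [0, 0, 0.973], 100]
    - [[0, 0, 0], [0, 0, 0.973], 100]

```text
time: 23.0
eef_pos: [0.6746, -0.0651, 0.2519]
tcp_rot: [0.089, 0.996, 0.0, -0.001]
contact_force: [0.8, -0.2, -0.6]
gripper_width: 0.087
grasp_force: 0.0
```

Call:
arm_command:
  increments:
    - [[0, 0, 0], [0, 0, 0.973], 100]
    - [[0, 0, 0], [0, 0, 0.973], 100]
    - [[0, 0, 0], [0, 0, 0.973], 100]
    - [[0, 0, 0], [0, 0, 0.973], 100]
    - [[0, 0, 0], [0, 0, 0.973], 100]

```text
time: 23.5
eef_pos: [0.6746, -0.0651, 0.2519]
tcp_rot: [0.296, 0.955, -0.0, -0.001]
contact_force: [-0.4, -0.3, 0.6]
gripper_width: 0.0868
grasp_force: 0.0
```

Call:
arm_command:
  increments:
    - [[0, 0, 0], [0, 0, 0.973], 100]
    - [[0, 0, 0], [0, 0, 0.973], 100]
    - [[0, 0, 0], [0, 0, 0.973], 100]
    - [[0, 0, 0], [0, 0, 0.973], 100]
    - [[0, 0, 0], [0, 0, 0.973], 100]

```text
time: 24.0
eef_pos: [0.6746, -0.0651, 0.2519]
tcp_rot: [0.491, 0.871, -0.0, -0.001]
contact_force: [-0.1, -0.1, 0.4]
gripper_width: 0.0872
grasp_force: 0.0
```

Call:
arm_command:
  increments:
    - [[0, 0, 0], [0, 0, 0.973], 100]
    - [[-0.303, -0.721, 0], [0, 0, 0], 100]
    - [[-0.303, -0.721, 0], [0, 0, 0], 100]
    - [[-0.303, -0.721, 0], [0, 0, 0], 100]
    - [[-0.303, -0.721, 0], [0, 0, 0], 100]

```text
time: 24.5
eef_pos: [0.5715, -0.1845, 0.2519]
tcp_rot: [0.526, 0.85, 0.0, -0.001]
contact_force: [0.1, -0.8, 1.1]
gripper_width: 0.0869
grasp_force: 0.0
```

Call:
arm_command:
  increments:
    - [[-0.303, -0.721, 0], [0, 0, 0], 100]
    - [[-0.303, -0.721, 0], [0, 0, 0], 100]
    - [[-0.303, -0.721, 0], [0, 0, 0], 100]
    - [[-0.303, -0.721, 0], [0, 0, 0], 100]
    - [[0, 0, 0], [0, 0, 0], 100]

```text
time: 25.0
eef_pos: [0.4666, -0.3071, 0.2526]
tcp_rot: [0.53, 0.848, -0.0, -0.0]
contact_force: [0.1, 1.0, 1.0]
gripper_width: 0.0873
grasp_force: 0.0
```

Call:
arm_command:
  increments:
    - [[0, 0, 0], [0, 0, 0], 100]

```text
time: 25.1
eef_pos: [0.4705, -0.3025, 0.2523]
tcp_rot: [0.527, 0.85, 0.0, -0.0]
contact_force: [0.5, 0.7, -0.1]
gripper_width: 0.0871
grasp_force: 0.0
```

Run:
```python
from h import *
go(470,-302.5,250,26.5)
m=camera_model("wrist");p,d=read_camera("wrist")
np.savez("wrist7.npz",p=p,d=d,**m);cv2.imwrite("pics/wrist7.png",p[...,::-1])
P=cloud(m,d);Z=P[...,2]
b=(abs(P[...,0]-.47)<.07)&(abs(P[...,1]+.3)<.07)&(p[...,0].astype(int)-p[...,2]>40)
for n,z0,z1 in(("plinth",.006,.017),("legs",.018,.03),("torso",.032,.078),("head",.078,.12)):
    q=P[b&(Z>z0)&(Z<z1)]*1000
    a=np.radians(26);ex=np.array([np.cos(a),np.sin(a)]);ey=np.array([-ex[1],ex[0]])
    rel=(q[:,:2]-[470,-302.5])@np.c_[ex,ey]
    print(n,len(q),np.round(sum(cv2.minAreaRect(q[:,:2].astype(np.float32))[:2],())+(cv2.minAreaRect(q[:,:2].astype(np.float32))[2],),1),np.round(np.percentile(rel,[1,99],axis=0),1).tolist())
```

```text
t 25.1 pos [ 470.5 -302.5  252.3] ytool angle 26.42 tilt [-0.0002  0.0012] shift units [ 0.005 -0.009  0.046] w 87.1 q7 1.05
turn about tool z, units of 5deg -0.015
plinth 594 [ 508.3 -312.   116.8  127.5   23.2] [[-24.7, -76.8], [85.4, 38.8]]
legs 801 [ 488.7 -300.1  139.4  102.6   90. ] [[-22.5, -78.8], [90.4, 33.3]]
torso 717 [ 469.3 -302.2   30.    65.6   24.5] [[-14.4, -27.4], [14.1, 32.0]]
head 565 [ 469.7 -302.4   26.    25.8   72.9] [[-12.2, -14.8], [12.3, 15.8]]
```

View pics/wrist7.png

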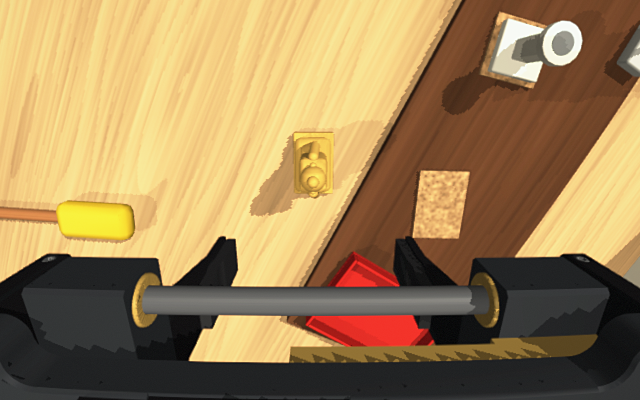

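Buddha (313,163), nearly in line with the fingers; its pad is at (442,205).

Run:
```python
from h import *
p,d,m=load("wrist7.npz");P=cloud(m,d)
c=comp((P[...,2]>.006)&(P[...,2]<.13)&(P[...,0]<.53),313,150)
ys,xs=np.nonzero(c);print(xs.min(),xs.max(),ys.min(),ys.max())
sel=(c>0)&(P[...,2]<.016);q=P[sel][:,:2]*1000
r_=cv2.minAreaRect(q.astype(np.float32));print("plinth",len(q),r_)
# side edges per row on plinth top height
for side in(0,1):
    pts=[]
    for v in range(140,185,2):
        x=np.nonzero(sel[v])[0]
        if len(x): pts.append(onplane(m,x[0] if side==0 else x[-1],v,.012)[:2]*1000)
    vx,vy,_,_=cv2.fitLine(np.array(pts,np.float32),cv2.DIST_HUBER,0,.1,.1).ravel();print(len(pts),np.degrees(np.arctan2(vy,vx)))
go(469.7,-302.4,41,26.4)
```

```text
293 333 132 198
plinth 523 ((469.9546203613281, -302.7011413574219), (49.88723373413086, 78.17920684814453), 26.362045288085938)
23 -64.639305
23 -64.22754
t 25.15 pos [ 471.5 -301.4  252.2] ytool angle 26.56 tilt [-0.0004  0.0012] shift units [-0.007 -0.042  4.224] w 87.1 q7 1.05
turn about tool z, units of 5deg 0.032
```

Call:
arm_command:
  increments:
    - [[0, 0, 0.7], [0, 0, 0], 100]
    - [[0, 0, 0.7], [0, 0, 0], 100]
    - [[0, 0, 0.7], [0, 0, 0], 100]
    - [[0, 0, 0.7], [0, 0, 0], 100]
    - [[0, 0, 0.4], [0, 0, 0], 100]

```text
time: 25.65
eef_pos: [0.4713, -0.2997, 0.0895]
tcp_rot: [0.525, 0.851, -0.0, -0.002]
contact_force: [-0.8, 0.1, 0.1]
gripper_width: 0.0869
grasp_force: 0.0
```

Call:
arm_command:
  increments:
    - [[0, 0, 0.4], [0, 0, 0], 100]
    - [[0, 0, 0.3], [0, 0, 0], 100]
    - [[0, 0, 0.2], [0, 0, 0], 100]
    - [[0, 0, 0.11], [0, 0, 0], 100]
    - [[0, 0, 0], [0, 0, 0], 100]

```text
time: 26.15
eef_pos: [0.4718, -0.3018, 0.0419]
tcp_rot: [0.526, 0.851, -0.0, -0.0]
contact_force: [-0.6, -0.3, -0.2]
gripper_width: 0.0869
grasp_force: 0.0
```

Call:
arm_command:
  increments:
    - [[0, 0, 0], [0, 0, 0], 60]
    - [[0, 0, 0], [0, 0, 0], 40]
    - [[0, 0, 0], [0, 0, 0], 20]
    - [[0, 0, 0], [0, 0, 0], 20]
    - [[0, 0, 0], [0, 0, 0], 20]
  grip_force: 25

```text
time: 26.65
eef_pos: [0.4719, -0.3021, 0.0424]
tcp_rot: [0.526, 0.851, 0.0, 0.0]
contact_force: [0.1, 0.9, 0.3]
gripper_width: 0.055
grasp_force: 0.0
```

Call:
arm_command:
  increments:
    - [[0, 0, 0], [0, 0, 0], 20]
    - [[0, 0, 0], [0, 0, 0], 20]
    - [[0, 0, 0], [0, 0, 0], 20]
    - [[0, 0, 0], [0, 0, 0], 20]
    - [[0, 0, 0], [0, 0, 0], 20]

```text
time: 27.15
eef_pos: [0.4715, -0.3022, 0.0422]
tcp_rot: [0.526, 0.851, -0.0, -0.0]
contact_force: [-1.1, -1.4, 0.1]
gripper_width: 0.0295
grasp_force: 25.0
```

Run:
```python
from h import *
go(637.8,-276.9,41,25.2)
```

```text
t 27.15 pos [ 471.5 -302.2   42.2] ytool angle 26.55 tilt [-0.0003 -0.    ] shift units [-1.033  3.201  0.023] w 29.5 q7 1.17
turn about tool z, units of 5deg 0.27
```

Call:
arm_command:
  increments:
    - [[0, 0, -0.5], [0, 0, 0], 20]
    - [[0, 0, -0.7], [0, 0, 0], 20]
    - [[-0.16, 0.5, 0], [0, 0, 0], 20]
    - [[-0.2, 0.62, 0], [0, 0, 0], 20]
    - [[-0.2, 0.62, 0], [0, 0, 0], 20]

```text
time: 27.65
eef_pos: [0.5633, -0.2874, 0.1022]
tcp_rot: [0.526, 0.851, 0.001, -0.0]
contact_force: [0.9, -0.2, -2.0]
gripper_width: 0.03
grasp_force: 25.0
```

Call:
arm_command:
  increments:
    - [[-0.2, 0.62, 0], [0, 0, 0], 20]
    - [[-0.17, 0.5, 0], [0, 0, 0], 20]
    - [[-0.103, 0.341, 0], [0, 0, 0.27], 20]
    - [[0, 0, 0], [0, 0, 0], 20]
    - [[0, 0, 0], [0, 0, 0], 20]

```text
time: 28.15
eef_pos: [0.6375, -0.2765, 0.1014]
tcp_rot: [0.535, 0.845, -0.0, -0.001]
contact_force: [-0.4, 0.6, -3.0]
gripper_width: 0.0301
grasp_force: 25.0
```

Run:
```python
from h import *
go(637.8,-276.9,64.2,25.2)
```

```text
t 28.15 pos [ 637.5 -276.5  101.4] ytool angle 25.25 tilt [-0.0015  0.0002] shift units [-0.01   0.003  0.744] w 30.1 q7 1.01
turn about tool z, units of 5deg 0.01
```

Call:
arm_command:
  increments:
    - [[-0.005, 0, 0.3], [0, 0, 0], 20]
    - [[0, 0, 0.2], [0, 0, 0], 20]
    - [[0, 0, 0.1], [0, 0, 0], 20]
    - [[0, 0, 0.06], [0, 0, 0], 20]
    - [[0, 0, 0.03], [0, 0, 0], 20]

```text
time: 28.65
eef_pos: [0.638, -0.2769, 0.0674]
tcp_rot: [0.536, 0.844, -0.0, -0.0]
contact_force: [-0.5, 1.0, -2.7]
gripper_width: 0.0297
grasp_force: 25.0
```

Call:
arm_command:
  increments:
    - [[0, 0, 0.02], [0, 0, 0], 20]
    - [[0, 0, 0.01], [0, 0, 0], 20]
    - [[0, 0, 0], [0, 0, 0], 20]

```text
time: 28.95
eef_pos: [0.6383, -0.2769, 0.0665]
tcp_rot: [0.536, 0.844, 0.0, 0.0]
contact_force: [0.4, 0.1, -3.2]
gripper_width: 0.0299
grasp_force: 25.0
```

Call:
arm_command:
  increments:
    - [[0, 0, 0.015], [0, 0, 0], 20]
    - [[0, 0, 0], [0, 0, 0], 20]

```text
time: 29.15
eef_pos: [0.6382, -0.2769, 0.0655]
tcp_rot: [0.536, 0.844, 0.0, 0.0]
contact_force: [0.4, -0.2, -2.8]
gripper_width: 0.0298
grasp_force: 25.0
```

Still hanging; it is about 1.5 mm above the pad.

Call:
arm_command:
  increments:
    - [[0, 0, 0.015], [0, 0, 0], 20]
    - [[0, 0, 0], [0, 0, 0], 20]

```text
time: 29.35
eef_pos: [0.6381, -0.2769, 0.0647]
tcp_rot: [0.536, 0.844, 0.0, -0.0]
contact_force: [0.4, 1.0, -2.9]
gripper_width: 0.0297
grasp_force: 25.0
```

Call:
arm_command:
  increments:
    - [[0, 0, 0.012], [0, 0, 0], 20]
    - [[0, 0, 0], [0, 0, 0], 20]

```text
time: 29.55
eef_pos: [0.6382, -0.277, 0.0643]
tcp_rot: [0.536, 0.844, 0.0, 0.0]
contact_force: [-0.0, -0.0, -1.7]
gripper_width: 0.0298
grasp_force: 25.0
```

Call:
arm_command:
  increments:
    - [[0, 0, 0.012], [0, 0, 0], 20]
    - [[0, 0, 0], [0, 0, 0], 20]

```text
time: 29.75
eef_pos: [0.6382, -0.2769, 0.0642]
tcp_rot: [0.536, 0.844, 0.0, 0.0]
contact_force: [-3.7, 2.0, 5.4]
gripper_width: 0.03
grasp_force: 25.0
```

Call:
arm_command:
  increments:
    - [[0, 0, -0.01], [0, 0, 0], 45]
    - [[0, 0, 0], [0, 0, 0], 70]
    - [[0, 0, 0], [0, 0, 0], 100]
    - [[0, 0, 0], [0, 0, 0], 100]
    - [[0, 0, 0], [0, 0, 0], 100]

```text
time: 30.25
eef_pos: [0.6382, -0.2769, 0.064]
tcp_rot: [0.536, 0.844, 0.0, -0.0]
contact_force: [-0.3, 0.7, -0.4]
gripper_width: 0.0619
grasp_force: 0.0
```

Call:
arm_command:
  increments:
    - [[0, 0, -0.3], [0, 0, 0], 100]
    - [[0, 0, -0.8], [0, 0, 0], 100]
    - [[0, 0, -0.9], [0, 0, 0], 100]
    - [[0, 0, -0.9], [0, 0, 0], 100]
    - [[-0.5, 0, -0.8], [0, 0, 0], 100]

```text
time: 30.75
eef_pos: [0.6494, -0.297, 0.2537]
tcp_rot: [0.534, 0.845, 0.001, 0.001]
contact_force: [1.9, -0.6, -0.1]
gripper_width: 0.0866
grasp_force: 0.0
```

Call:
arm_command:
  increments:
    - [[-0.5, 0, -0.5], [0, 0, 0], 100]
    - [[0, 0, 0], [0, 0, 0], 100]
    - [[0, 0, 0], [0, 0, 0], 100]

```text
time: 31.05
eef_pos: [0.6593, -0.3229, 0.2749]
tcp_rot: [0.536, 0.844, -0.0, 0.001]
contact_force: [0.2, 0.8, -0.4]
gripper_width: 0.0868
grasp_force: 0.0
```

Run:
```python
from h import *
m=camera_model("wrist");p,d=read_camera("wrist")
np.savez("wrist8.npz",p=p,d=d,**m)
s,ds=read_camera("scene");np.savez("scene8.npz",p=s,d=ds,**camera_model("scene"))
cv2.imwrite("pics/w8.png",np.hstack([p[:270,100:500],cv2.resize(s[100:300,100:560],(400,270))])[...,::-1])
P=cloud(m,d);Z=P[...,2]
b=(abs(P[...,0]-.638)<.06)&(abs(P[...,1]+.277)<.06)
for n,z0,z1 in(("plinth",.029,.038),("head",.1,.135)):
    q=P[b&(Z>z0)&(Z<z1)]*1000
    print(n,len(q),cv2.minAreaRect(q[:,:2].astype(np.float32)) if len(q)>5 else 0, np.round(q[:,2].max(),1))
c=comp(b&(Z>.028),*map(int,np.argwhere(b&(Z>.1)).mean(0)[::-1]))
pts=P[(c>0)&(Z<.038)]
# bystanders in scene before/after
p0,d0,m0=load("scene0.npz")
for n,(a,e,f,g) in dict(tray=(115,190,225,290),bowl=(478,525,192,230)).items():
    A=p0[f:g,a:e].astype(int);B=s[f:g,a:e].astype(int);print(n,"mean diff",abs(A-B).mean())
```

```text
plinth 520 ((639.96142578125, -276.023193359375), (50.30025863647461, 76.34451293945312), 25.157644271850586) 37.3
head 632 ((639.8021240234375, -275.49041748046875), (26.04650115966797, 26.88050651550293), 71.2594223022461) 129.9
tray mean diff 4.2099145299145295
bowl mean diff 7.712579320642031
```

View pics/w8.png

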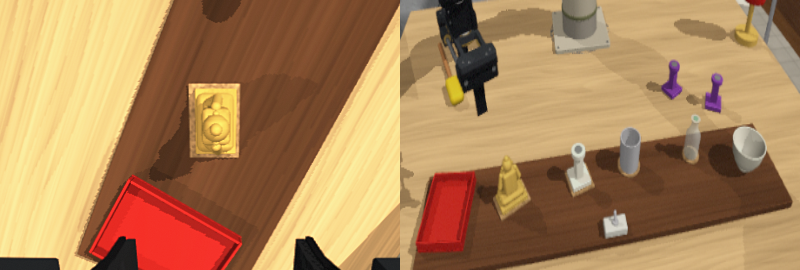

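All four stand upright on their pads (Buddha at (214,120) in the left panel). A quick relative check of the Buddha and the bowl.

Run:
```python
from h import *
p,d,m=load("wrist8.npz")
c=comp((p[...,0].astype(int)+p[...,1])>290,314,120)
ys,xs=np.nonzero(c);print(c.sum(),xs.min(),xs.max(),ys.min(),ys.max());print("pad",rect(m,c,.022))
for f in("scene0.npz","scene8.npz"):
    p,d,m=load(f);P=cloud(m,d);Z=P[...,2]
    b=np.zeros(Z.shape,bool);b[185:240,470:530]=1
    q=P[b&(Z>.045)&(P[...,0]>.5)]*1000;t=P[...,:2][(p[...,0]>120)&(p[...,1]<70)&(np.arange(640)<200)]*1000
    print("bowl",np.round(q.mean(0),1),"tray",np.round(np.nanmedian(t,0),1),len(t))
```

```text
3376 288 339 83 157
pad [ 638.2 -276.8   62.1   91.    25.8  638.2 -273.3]
bowl [652.4 434.3  63.5] tray [ 649.3 -456.6] 3086
bowl [652.5 434.4  63.5] tray [ 649.3 -456. ] 3102
```

```bash
python3 -c "
from bench import r
print(r.sign_off())"
```

```text
the job is handed in; nothing more can be done
None
```

The job is handed in at about 31 s: the cup, vase, candle holder and Buddha stand upright on their pads, within about 2 mm of centre and 1° of line by my camera measurements, and the bowl and tray measure unmoved.

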